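# Hang the instrument tray on its sloping stand

## Robot

A 7-joint arm with a two-finger parallel gripper is mounted at the origin on a cart in front of the work surface, level with it; the furniture and walls round the work are solid. World frame = base frame: x ahead of the robot, y to its left, z up, the work surface at z = 0. Lengths are in m, angles in rad, forces in N, time in s.
With the tool pointing down it reaches from about 0.425 to 0.875 m from the base axis. Payload 4.7 kg.
Tool frame: the origin (TCP) lies midway between the tips of the shut fingers; the grasp point (between the pads) lies 19 mm behind it (ctrl.grip_point_offset is the distance from the TCP to the grasp point, in m); z points along the fingers, y is the line along which they close (so a half turn about z gives the same grasp; the last joint's range is limited). The gripper opens to 87 mm and grips with 3 to 60 N. Pads are 19 mm wide; open, the fingers measure 117 mm over their backs; the gripper's body (75 mm by 190 mm) begins 51 mm behind the grasp point.
Start: joints at [1.194, 0.321, -0.07, 1.45, 0.023, 1.371, -0.057], TCP at [0.248, -0.601, 0.223] pointing down, gripper open.
Joint ranges: [-2.86, 2.86], [-0.3, 2.09], [-1.38, 1.24], [0.06, 2.45], [-1.56, 4.7], [0.09, 2.05], [-2.69, 2.69]. Speed limits (rad/s): [2.57, 2.57, 3.14, 3.14, 3.14, 3.14, 3.14].

## Interface

Orientations are given as a rotation vector (axis times angle).
In Python, from bench import ctrl gives the robot as it stands.
- The arm moves only by the tool move_arm, never from a script. Its argument "increments" is text: rows parted by semicolons, each of 7 numbers parted by spaces: the shift along the world's x, y, z in mm, then the turn, a rotation vector about the world's x, y, z in degrees, then the closure in counts, from 0 (fully open) to 255 (shut). A call has exactly 8 rows; each row shifts and turns the commanded pose from where the row before left it; what a row does not reach is not made up. A row lasts 1/12 s, in which the tool goes at most 41.7 mm and 7.16 degrees, less where a joint would pass 70% of its speed; a pose out of reach is approached as far as the arm can. A call with a gripper value outside its range is refused whole. The fingers move at their own pace and stop on an object; "grip_force" is the grip in N (left out, the last holds). Time passes only in rows, so rows that do not move let the fingers close, or fill a call up. It gives the time, the measured TCP pose, the force, the opening and the grip force at its end, in the units of the state.
- ctrl.get_state(): the state, without advancing time (a new reading comes with each control period).
- ctrl.get_image(name): name is "side" or "top" or "wrist"; returns a dict with "frame" (384x512x3 uint8, red, green, blue), "depth" (384x512 float32, m along the optical axis (not along the pixel's ray), 0 where there is no reading), "fx", "fy", "cx", "cy" (pixels), "position" and "orientation" of the camera in the world. Camera axes: x right, y down, z forward; pixel columns grow to the right and rows downward; lengths in m; the calibration is good to about 2 mm. The wrist camera is an equidistant fisheye: a pixel r from the principal point sees the ray r / f radians off the axis. A picture is of the moment at which its call begins.
- ctrl.close_job(): hands the job in; it is judged then, once.
Trained networks look in a picture, given as the dict that the camera call returned (one of the last four; its "shot" number tells which), for a name from the list of things; names that differ only in an ending like _2 or _b are one class to them, and where a whole thing is asked for, a point or a joint stands for the part that bears it (a point fixed in the world has none). Each returns a list of dicts, best first, with "score" (0 to 1); they miss things now and then, are a little off and sometimes report something else, mostly with a low value. They report only what shows in the picture. A call takes as long as a camera call.
- ctrl.find_in(target, picture): "centre" ([x, y, z] in m, in world coordinates, good to about 4 mm: the middle of the surface that is visible of it).
- ctrl.silhouettes(target, picture): "region" (384x512 bool, what is visible of it).
The state is a dict: "time": time; "joint_positions": joint angles; "qd": joint speeds; "joint_torque": joint torques, N m; "position": TCP position; "tool_rot": TCP orientation; "ft_force": force on the tool from outside, world axes, zero at the start; "torque": the same for the moment, N m; "grip_width": opening from 0.0 (shut) to 1.0 (fully open); "grip_force": force on a finger pad.
Only numpy, scipy, OpenCV 4.12 (cv2) and the standard library are available. Lean on these libraries where they do the work, as an engineer would, in place of code of your own. Each camera call takes 0.05 s, during which the arm holds its last target. There are 200 camera calls.

## Task

The white instrument tray lies loose on its sloping desk stand, propped up on the head of the stand's mounting stud. Slide the tray up between the side guides until its keyhole drops over the stud and the tray lies flat, then draw it down the slope, the stud sliding along with it, until it is fully home against the lip at the stand's lower end, locked under the stud's head. Push gently throughout, and leave the things standing about where they are.

Things in the scene. Friction and masses are not known exactly. Their poses are not given: they have to be found in the camera images.
- stand: Grey metal stand, fixed: a deck 268 mm long, rising away from the robot at 18 degrees, with a guide along each side (24 mm high above the deck, 124 mm clear between them) and a lip across its lower end. Origin: on the deck's top face, midway across, at the lip's inner foot, 24 mm above the desk. x points up the slope, y across it to the left, z straight out of the deck.
- lip (a point): Middle of the top edge of the stand's lip: 8 mm thick (x = -8.5 to 0 mm in the stand's frame), 8 mm high above the deck. The home stop for the tray's lower edge.
- track_mid (a point): Deck point at x = 142 mm on the stand's middle line, near the steel mushroom stud: neck 8 mm across, 7 mm long; domed head 18 mm across, top 12 mm above the deck. The stud starts under the tray, up to 12 mm above or below this point along x: it differs each time and is not reported. It cannot go higher than its start (rigid stop); it slides down-slope stiffly, at about 7 N, and stays where left.
- tray: White plastic tray, loose, about 0.35 kg, 180 long (x, up the slope) x 120 (y) x 20 mm high, open at the top; floor 4, end walls 6, side walls 4 mm thick. Origin: centre of its underside, z out of its top. At the start its lower edge is on the deck at the lip, and it tilts 5 degrees more than the deck, resting on the stud's head; it slides up-slope at 3 to 13 N.
- keyhole (a point): Centre of the round part of the keyhole in the tray's floor, 2 mm up-slope of the tray's centre: 28 mm across, with a 12 mm wide slot running from it up-slope, whose end is 32 mm from this point. Once dropped over the stud the tray lies flat; pushed on up-slope it moves at most 15 mm more, then stops hard against the stud. When home, the stud's neck is at the slot's end.
- tray_low (a point): Middle of the tray's lower edge (the end towards the robot), on the underside at the outer face of the 20 mm high end wall. In the stand's frame x = 0, z = 0 when home.
- tray_high (a point): Middle of the tray's upper edge, on the underside at the outer face of the end wall. In the stand's frame it is 14 to 17 mm above the deck at the start and 0 mm when the tray lies flat.
- tape_roll: Bystander: roll of beige tape lying flat, 100 mm across, 25 mm high, left of the stand. Origin: centre of its underside.
- ampoule: Bystander: small clear plastic ampoule, standing, 18 x 21 x 61 mm, right of the stand. Origin: centre of its underside.
- kidney_dish: Bystander: steel kidney dish, 102 x 200 x 40 mm, to the far right. Origin: centre of its underside.
- pen_black: Bystander: black pen, 145 mm long, lying at the front right. Origin: centre of its underside.

How it is judged:
By the outcome, as a careful person would: the job done as asked, in the order asked, and still so for the second after the job is handed in, with the robot touching nothing.
It also fails if it takes over 45 s, if anything falls off the work surface, if the arm or the gripper's body presses on something with over 40 N, if the wrist force passes 120 N, or if a joint passes its speed limit or range.

## Working session

There is one attempt and no reset: what is moved stays moved. The work goes in short steps, Python scripts to look and compute and a tool call to move; the robot and the scene stay as the last step left them, time stands still between calls to the robot, and variables do not carry over. Pictures are saved under pics/ and viewed, at most 10 in all, crops included, and the job is handed in when it is done.

Besides the shell and the picture viewer there is one more tool, called after "Call:" by a JSON object that holds its "name" and its "arguments", one argument or row to a line. move_arm: Moves the arm, as the interface text tells. Its arguments: {"type":"object","properties":{"increments":{"type":"string"},"grip_force":{"type":"number"}},"required":["increments"]}

```bash
ls; mkdir -p pics
cat > h.py <<'E'
import numpy as np, cv2
from scipy.spatial.transform import Rotation as R
from bench import ctrl
def rot(p):
    o=np.array(p["orientation"],float)
    return o if o.shape==(3,3) else R.from_rotvec(o).as_matrix() if o.size==3 else R.from_quat(o).as_matrix()
def cloud(p):
    d=p["depth"]; v,u=np.mgrid[:384,:512]
    c=np.stack([(u-p["cx"])/p["fx"]*d,(v-p["cy"])/p["fy"]*d,d],-1)
    return c@rot(p).T+np.array(p["position"])
E
python3 - <<'E'
from h import *
ps={n:ctrl.get_image(n) for n in("top","side")}
cv2.imwrite("pics/a.png",np.vstack([cv2.resize(ps[n]["frame"][:,:,::-1],(400,300)) for n in ps]))
for n,p in ps.items():
    print(n,np.round(p["position"],3),p["orientation"],p["fx"])
    for t in["stand","lip","track_mid","tray","keyhole","tray_low","tray_high","tape_roll","ampoule","kidney_dish","pen_black"]:
        r=ctrl.find_in(t,p); print(t,[(np.round(x["centre"],3).tolist(),round(x["score"],2)) for x in r[:2]])
s=ctrl.get_state();print(s)
E
```

```text
pics
top [0.441 0.124 1.494] [-2.1489008   2.20090577 -0.10096741] 450.56787294099365
stand [([0.703, 0.222, 0.087], 0.9)]
lip []
track_mid [([0.704, 0.217, 0.087], 0.75)]
tray [([0.6, 0.21, 0.064], 0.72)]
keyhole [([0.6, 0.214, 0.066], 0.59)]
tray_low []
tray_high [([0.598, 0.209, 0.065], 0.91), ([0.764, -0.212, 0.005], 0.17)]
tape_roll [([0.661, 0.407, 0.022], 0.62)]
ampoule []
kidney_dish [([0.758, -0.215, 0.005], 0.67)]
pen_black [([0.416, -0.092, 0.005], 0.5)]
side [ 0.639 -0.959  0.768] [-2.13923975 -0.05622393  0.02180367] 497.8085637952047
stand [([0.685, 0.184, 0.054], 0.84), ([0.543, -0.096, 0.035], 0.36)]
lip [([0.689, 0.177, 0.056], 0.91)]
track_mid [([0.687, 0.176, 0.056], 0.84)]
tray [([0.598, 0.224, 0.073], 0.9)]
keyhole [([0.598, 0.226, 0.068], 0.68), ([0.686, 0.182, 0.051], 0.18)]
tray_low [([0.596, 0.228, 0.066], 0.93), ([0.544, -0.097, 0.033], 0.4)]
tray_high [([0.596, 0.231, 0.068], 0.75)]
tape_roll [([0.631, 0.443, 0.025], 0.55)]
ampoule [([0.541, -0.097, 0.031], 0.75)]
kidney_dish []
pen_black [([0.418, -0.095, 0.007], 0.77)]
{'time': 1.2, 'joint_positions': array([ 1.19412118,  0.32096559, -0.07008922,  1.45051522,  0.02261729,
        1.37079618, -0.05688524]), 'qd': array([-5.19845218e-04, -7.51387785e-04,  1.34258992e-05,  6.94338688e-04,
        7.81672142e-04, -2.97383822e-04, -3.74850076e-04]), 'joint_torque': array([-6.01867087e-04, -4.91119552e+01, -4.03695339e-01, -3.12772894e+01,
       -6.38215011e-02,  3.37906368e-02,  2.99214571e-05]), 'position': array([ 0.24755901, -0.60102795,  0.22260116]), 'tool_rot': array([ 3.08169492e+00,  6.09949777e-01, -6.89038633e-05]), 'ft_force': array([-0.40490961, -0.52893383, -0.21100152]), 'torque': array([-0.00184072, -0.00587606, -0.00399707]), 'grip_force': 0.0, 'grip_width': 1.0026361838908586}
```

View pics/a.png

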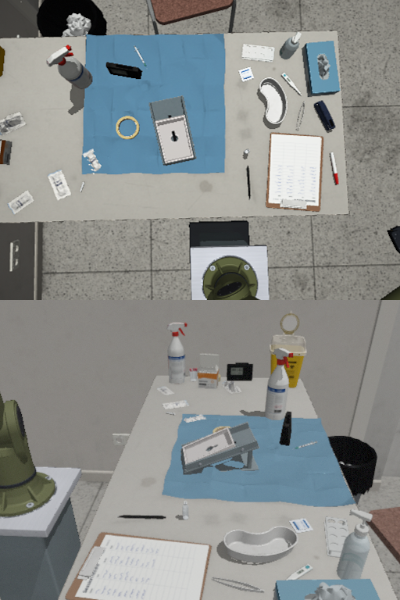

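Run:
```python
from h import *
for n in("top","side"):
    p=ctrl.get_image(n); c=cloud(p)
    np.savez(n+".npz",frame=p["frame"],cloud=c)
    for t in("tray","stand"):
        r=ctrl.silhouettes(t,p)
        if not r: print(n,t,"none"); continue
        m=r[0]["region"]&(p["depth"]>0); q=c[m]
        np.savez(n+t+".npz",m=m)
        (ctr,sz,ang)=cv2.minAreaRect(q[:,:2].astype(np.float32))
        print(n,t,m.sum(),np.round(ctr,3),np.round(sz,3),ang,np.round(cv2.boxPoints((ctr,sz,ang)),3).tolist(),np.percentile(q[:,2],[1,50,99]).round(3))
```

```text
top tray 1977 [0.599 0.212] [0.171 0.122] 11.296740531921387 [[0.503000020980835, 0.2549999952316284], [0.5270000100135803, 0.13500000536441803], [0.6949999928474426, 0.16899999976158142], [0.6710000038146973, 0.2879999876022339]] [0.03  0.065 0.115]
top stand 1605 [0.645 0.22 ] [0.282 0.154] 11.933478355407715 [[0.4909999966621399, 0.2669999897480011], [0.5230000019073486, 0.11599999666213989], [0.7990000247955322, 0.17399999499320984], [0.7670000195503235, 0.32499998807907104]] [0.008 0.09  0.124]
side tray 1485 [0.594 0.21 ] [0.165 0.129] 10.981461524963379 [[0.5009999871253967, 0.257999986410141], [0.5260000228881836, 0.13099999725818634], [0.6880000233650208, 0.16300000250339508], [0.6629999876022339, 0.289000004529953]] [0.032 0.068 0.112]
side stand 2932 [0.622 0.327] [0.27  0.382] 6.514469146728516 [[0.46700000762939453, 0.5009999871253967], [0.5099999904632568, 0.12200000137090683], [0.777999997138977, 0.15199999511241913], [0.7350000143051147, 0.5320000052452087]] [0.003 0.055 0.12 ]
```

The top picture shows the stand at about (171,130) in the shrunk view, with yaw about 11.5°. The tray is on its lower half and the keyhole is visible at about (173,133). Next I plan the approach over the lower end wall.

```bash
cat >> h.py <<'E'
PSI=np.radians(11.5); O=np.array([.523,.197,.024])
def frame(psi=None):
    psi=PSI if psi is None else psi
    c,s=np.cos(psi),np.sin(psi); a,b=np.cos(np.radians(18)),np.sin(np.radians(18))
    return np.array([[c*a,s*a,b],[-s,c,0],[-c*b,-s*b,a]]).T   # columns ex,ey,n
def toolR(sign):   # tool y = sign*ex, tool z=-n
    F=frame(); y=sign*F[:,0]; z=-F[:,2]; return np.stack([np.cross(y,z),y,z],1)
def to_go(p,sign):
    s=ctrl.get_state(); F=frame(); tgt=O+F@np.array(p)
    rv=(R.from_matrix(toolR(sign))*R.from_rotvec(s["tool_rot"]).inv()).as_rotvec(degrees=True)
    return np.round((tgt-s["position"])*1000,1),np.round(rv,2)
E
python3 - <<'E'
from h import *
for s in(1,-1): print(s,to_go([.003,0,.12],s))
s=ctrl.get_state(); F=frame(); g=O+F@np.array([.003,0,.12]); p0=s["position"]
n=24; sg=-1
R0=R.from_rotvec(s["tool_rot"]); d=(R.from_matrix(toolR(sg))*R0.inv()).as_rotvec()
print(np.degrees(d)/n)
a0,a1=[np.arctan2(p[1],p[0]) for p in(p0,g)]; r0,r1=[np.hypot(p[0],p[1]) for p in(p0,g)]
t=np.linspace(0,1,n+1); a=a0+(a1-a0)*t; r=r0+(r1-r0)*t
z=p0[2]+(g[2]-p0[2])*t
P=np.stack([r*np.cos(a),r*np.sin(a),z],1); print(g,np.round(np.diff(P,axis=0)*1000).astype(int).tolist())
E
```

```text
1 (array([241.8, 791.2, -83.5]), array([ -9.17, -17.21,  78.41]))
-1 (array([241.8, 791.2, -83.5]), array([ 18.13,  -9.66, -99.97]))
[ 0.75530761 -0.40260633 -4.1652685 ]
[0.48945828 0.19017586 0.13905383] [[36, 22, -3], [34, 24, -3], [32, 26, -3], [30, 28, -3], [28, 30, -3], [26, 31, -3], [24, 32, -3], [21, 34, -3], [19, 35, -3], [16, 36, -3], [14, 36, -3], [11, 37, -3], [9, 37, -3], [6, 37, -3], [4, 37, -3], [1, 37, -3], [-1, 37, -3], [-3, 36, -3], [-6, 36, -3], [-8, 35, -3], [-10, 34, -3], [-12, 33, -3], [-14, 32, -3], [-16, 30, -3]]
```

Call:
{"name": "move_arm", "arguments": {
  "increments": "36 22 -3 -.38 -.72 3.27 0; 34 24 -3 -.38 -.72 3.27 0; 32 26 -3 -.38 -.72 3.27 0; 30 28 -3 -.38 -.72 3.27 0; 28 30 -3 -.38 -.72 3.27 0; 26 31 -3 -.38 -.72 3.27 0; 24 32 -3 -.38 -.72 3.27 0; 21 34 -3 -.38 -.72 3.27 0",
  "grip_force": 10
}}

```text
time: 2.17
position: [0.4795, -0.3727, 0.1987]
tool_rot: [2.793, 1.266, 0.136]
ft_force: [0.6, -0.3, -0.6]
grip_width: 0.999
grip_force: 0.0
```

Call:
{"name": "move_arm", "arguments": {
  "increments": "19 35 -3 -.38 -.72 3.27 0; 16 36 -3 -.38 -.72 3.27 0; 14 36 -3 -.38 -.72 3.27 0; 11 37 -3 -.38 -.72 3.27 0; 9 37 -3 -.38 -.72 3.27 0; 6 37 -3 -.38 -.72 3.27 0; 4 37 -3 -.38 -.72 3.27 0; 1 37 -3 -.38 -.72 3.27 0"
}}

```text
time: 2.83
position: [0.5584, -0.0804, 0.1748]
tool_rot: [2.371, 1.823, 0.258]
ft_force: [0.5, 0.7, 1.1]
grip_width: 0.998
grip_force: 0.0
```

Call:
{"name": "move_arm", "arguments": {
  "increments": "-1 37 -3 -.38 -.72 3.27 160; -3 36 -3 -.38 -.72 3.27 160; -6 36 -3 -.38 -.72 3.27 160; -8 35 -3 -.38 -.72 3.27 160; -10 34 -3 -.38 -.72 3.27 160; -12 33 -3 -.38 -.72 3.27 160; -14 32 -3 -.38 -.72 3.27 160; -16 30 -3 -.38 -.72 3.27 160"
}}

```text
time: 3.5
position: [0.4874, 0.1926, 0.1509]
tool_rot: [1.843, 2.266, 0.362]
ft_force: [0.2, 1.5, 0.4]
grip_width: 0.478
grip_force: 0.0
```

Run:
```python
from h import *
print(to_go([.003,0,.06],1), ctrl.get_state()["grip_width"])
p=ctrl.get_image("wrist"); cv2.imwrite("pics/w1.png",p["frame"][:,:,::-1]); print(p["fx"],p["cx"],p["cy"],p["position"],p["orientation"])
def proj(X):
    c=(X-np.array(p["position"]))@rot(p); th=np.arctan2(np.hypot(c[0],c[1]),c[2]); ph=np.arctan2(c[1],c[0])
    return np.round([p["cx"]+p["fx"]*th*np.cos(ph),p["cy"]+p["fx"]*th*np.sin(ph)]).tolist()
F=frame()
for q in[(-.0085,-.062,.008),(-.0085,.062,.008),(0,-.06,.02),(0,.06,.02),(.268,-.062,.024),(.268,.062,.024)]: print(q,proj(O+F@np.array(q)))
d=p["depth"]; print(d[::64,::64])
```

```text
(array([ 20.2,   1.2, -68.9]), array([-0.06,  0.11, -0.28])) 0.477705554609027
297.3186396354542 252.88772071926135 187.4628596312359 [0.42032587 0.25843235 0.30504508] [2.83966782 0.22550431 0.49439916]
(-0.0085, -0.062, 0.008) [241.0, 240.0]
(-0.0085, 0.062, 0.008) [240.0, 122.0]
(0, -0.06, 0.02) [249.0, 243.0]
(0, 0.06, 0.02) [249.0, 125.0]
(0.268, -0.062, 0.024) [465.0, 237.0]
(0.268, 0.062, 0.024) [484.0, 137.0]
[[0.64211756 0.21344766 0.23717797 0.25735304 0.2753068  0.29628053
  0.29571256 0.        ]
 [0.7190734  0.23459727 0.25645643 0.27486762 0.29330733 0.31342494
  0.31772283 0.3751276 ]
 [0.708335   0.2526968  0.27326074 0.29155564 0.26681456 0.2624107
  0.26267567 0.26337495]
 [0.43990523 0.26925933 0.29254866 0.31240636 0.3008279  0.2950614
  0.28938192 0.30724183]
 [0.07050963 0.08641369 0.07752536 0.08895679 0.35459656 0.08794793
  0.07763366 0.08633547]
 [0.06384935 0.0646879  0.06754506 0.070709   0.07084695 0.07093883
  0.06724623 0.06355186]]
```

View pics/w1.png

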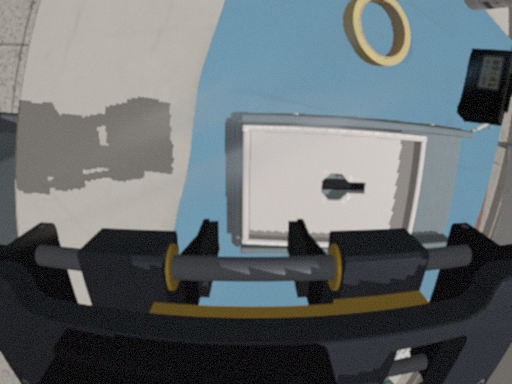

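The wrist view shows the tray rim's lower edge at column 244, between rows 126 and 243. I had predicted column 249, so the stand origin sits about 5 mm closer to the robot. The fingers straddle the lower wall at columns 218 and 290.

```bash
sed -i 's/O=np.array(.*/O=np.array([.518,.196,.024])/' h.py
python3 - <<'E'
from h import *
F=frame()
for n in("top","side"):
    c=np.load(n+".npz")["cloud"]; q=(c-O)@F
    for nm,(x0,x1,y0,y1) in dict(deck=(.2,.255,-.045,.045),floor=(.02,.16,-.045,-.02),guideR=(.02,.26,-.068,-.064),guideL=(.02,.26,.064,.068)).items():
        m=(q[...,0]>x0)&(q[...,0]<x1)&(q[...,1]>y0)&(q[...,1]<y1)&(abs(q[...,2])<.06)
        w=q[m]; A=np.c_[w[:,:2],np.ones(len(w))]; f=np.linalg.lstsq(A,w[:,2],rcond=None)[0]
        print(n,nm,m.sum(),np.round(np.median(w[:,2])*1000,1),np.round(f,3))
print(to_go([.003,0,.05],1),to_go([.003,0,.013],1),ctrl.get_state()["grip_width"])
E
```

```text
top deck 499 0.3 [-0.014 -0.005  0.004]
top floor 332 11.6 [0.081 0.039 0.006]
top guideR 98 23.7 [-0.064 -4.51  -0.269]
top guideL 77 24.1 [-0.017 -0.495  0.058]
side deck 279 0.6 [-0.013 -0.001  0.003]
side floor 250 -36.9 [-0.065  1.99   0.042]
side guideR 233 12.3 [ 0.045 -1.662 -0.11 ]
side guideL 47 22.6 [-0.046  0.723 -0.022]
(array([ 22.5,  -5.3, -77.4]), array([-0.06, -0.01, -0.89])) (array([  33.7,   -3.1, -112.6]), array([-0.06, -0.01, -0.89])) 0.4354013464432747
```

Call:
{"name": "move_arm", "arguments": {
  "increments": "4 -1 -14 0 0 -.15 160; 4 -1 -14 0 0 -.15 160; 4 -1 -14 0 0 -.15 160; 4 -1 -13 0 0 -.15 160; 3 -1 -12 0 0 -.15 160; 3.5 -.3 -10 0 0 -.14 160; 0 0 0 0 0 0 160; 0 0 0 0 0 0 160"
}}

```text
time: 4.22
position: [0.5102, 0.1852, 0.0734]
tool_rot: [1.865, 2.249, 0.357]
ft_force: [0.6, -0.2, 1.0]
grip_width: 0.372
grip_force: 0.0
```

Run:
```python
from h import *
s=ctrl.get_state();print(to_go([.003,0,.013],1),s["grip_width"],s["ft_force"])
p=ctrl.get_image("side"); cv2.imwrite("pics/s1.png",cv2.resize(p["frame"][160:260,200:350,::-1],None,fx=5,fy=5))
p=ctrl.get_image("wrist"); cv2.imwrite("pics/w2.png",p["frame"][80:300,150:512,::-1])
```

```text
(array([  6.7,  10.5, -36.1]), array([-0.08, -0.05,  0.81])) 0.37180680136159483 [ 0.62169403 -0.21189142  0.98987677]
```

View pics/s1.png

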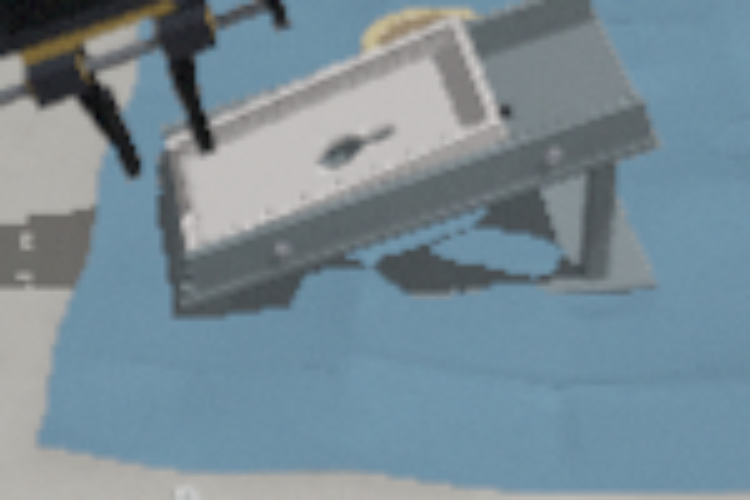

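Side crop: the fingertips, at about (135,175) and (208,150), stand above the lower wall, one on each side. I descend, correcting y.

Call:
{"name": "move_arm", "arguments": {
  "increments": "0 5 0 0 0 .4 160; 0 5.5 0 0 0 .4 160; 1.7 0 -9 0 0 0 160; 1.5 0 -8 0 0 0 160; 1.5 0 -8 0 0 0 160; 1 0 -6 0 0 0 160; 1 0 -5 0 0 0 160; 0 0 0 0 0 0 160"
}}

```text
time: 4.98
position: [0.5168, 0.196, 0.0369]
tool_rot: [1.849, 2.263, 0.359]
ft_force: [-0.8, -0.5, -0.4]
grip_width: 0.373
grip_force: 0.0
```

```bash
cat >> h.py <<'E'
def rep(p=(0,0,0)):
    s=ctrl.get_state(); F=frame()
    print("tcp stand mm",np.round((s["position"]-O)@F*1000,1),"F stand",np.round(s["ft_force"]@F,1),"t",s["time"],"w",round(s["grip_width"]*87,1))
    print(to_go(p,1)[1])
E
python3 -c "
from h import *
rep()"
```

```text
tcp stand mm [ 2.8  0.2 12.6] F stand [-0.9 -0.3 -0.1] t 4.9833 w 32.5
[-0.06 -0.05 -0.01]
```

Call:
{"name": "move_arm", "arguments": {
  "increments": "3.73 .76 1.24 0 0 0 160; 3.73 .76 1.24 0 0 0 160; 2.8 .57 .93 0 0 0 160; 1.86 .38 .62 0 0 0 160; 1.86 .38 .62 0 0 0 160; 1.86 .38 .62 0 0 0 160; 2.8 .57 .93 0 0 0 160; 2.8 .57 .93 0 0 0 160"
}}

```text
time: 5.65
position: [0.5356, 0.1992, 0.0431]
tool_rot: [1.852, 2.265, 0.351]
ft_force: [-8.7, -1.3, 3.7]
grip_width: 0.373
grip_force: 3.6
```

```bash
python3 -c "
from h import *
rep()"
```

```text
tcp stand mm [22.9 -0.4 12.6] F stand [-7.3  0.4  6.2] t 5.65 w 32.5
[ 0.11 -0.33  0.04]
```

Call:
{"name": "move_arm", "arguments": {
  "increments": "-.3 -.06 .95 0 0 0 160; -.3 -.06 .95 0 0 0 160; 1.86 .38 .62 0 0 0 160; 1.86 .38 .62 0 0 0 160; 1.86 .38 .62 0 0 0 160; 1.86 .38 .62 0 0 0 160; 1.86 .38 .62 0 0 0 160; 1.86 .38 .62 0 0 0 160"
}}

```text
time: 6.32
position: [0.5496, 0.2024, 0.0506]
tool_rot: [1.849, 2.262, 0.36]
ft_force: [-1.5, -0.2, -1.4]
grip_width: 0.377
grip_force: 1.1
```

Run:
```python
from h import *
rep()
p=ctrl.get_image("wrist"); cv2.imwrite("pics/w3.png",cv2.resize(p["frame"][80:290,190:512,::-1],None,fx=2,fy=2))
p=ctrl.get_image("side"); cv2.imwrite("pics/s3.png",cv2.resize(p["frame"][160:260,200:350,::-1],None,fx=5,fy=5))
```

```text
tcp stand mm [38.9 -0.  15.3] F stand [-1.9  0.1 -0.8] t 6.3167 w 32.8
[-0.08  0.04  0.02]
```

View pics/w3.png

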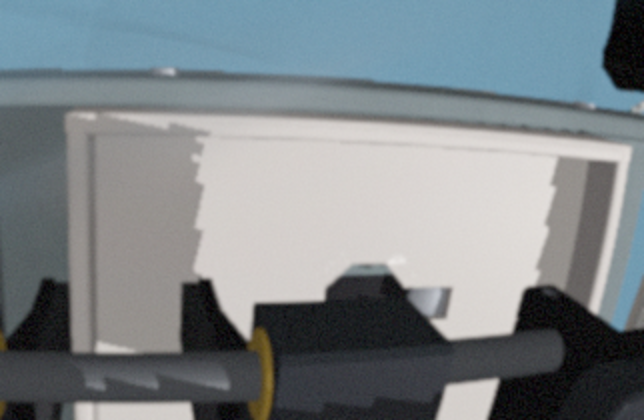

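View pics/s3.png

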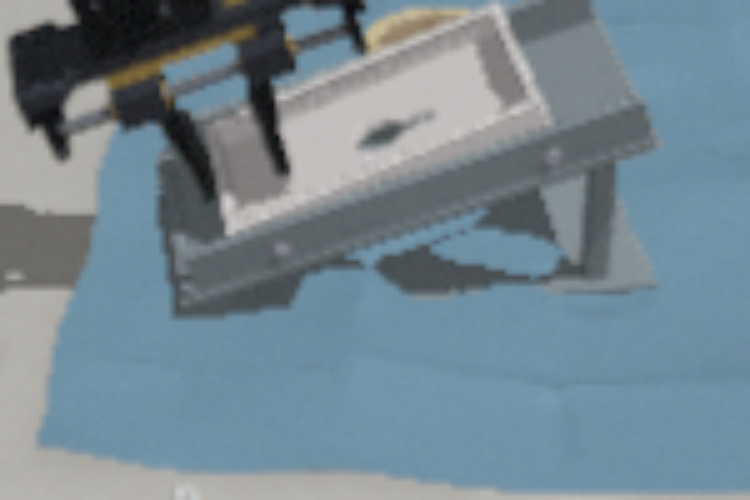

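Wrist crop: the stud's head shows in the slot at about (430,300), roughly 20 mm up-slope of the keyhole centre (368,285). The tray has moved about 22 mm and is still tilted. I keep pushing slowly.

Call:
{"name": "move_arm", "arguments": {
  "increments": "1.4 .28 .46 0 0 0 160; 1.4 .28 .46 0 0 0 160; 1.4 .28 .46 0 0 0 160; 1.4 .28 .46 0 0 0 160; 1.4 .28 .46 0 0 0 160; 1.4 .28 .46 0 0 0 160; 1.4 .28 .46 0 0 0 160; 0 0 0 0 0 0 160"
}}

```text
time: 7.08
position: [0.5595, 0.2044, 0.0538]
tool_rot: [1.849, 2.262, 0.361]
ft_force: [-2.4, -1.2, -0.5]
grip_width: 0.374
grip_force: 1.3
```

```bash
cat >> h.py <<'E'
def tray():
    F=frame(); p=ctrl.get_image("top"); q=(cloud(p)-O)@F
    m=(abs(q[...,1])<.045)&(q[...,0]>.13)&(q[...,0]<.28)&(abs(q[...,2])<.06); w=q[m]*1000
    b=np.arange(130,280,5); print("x:z",[(int(x),round(float(np.median(w[(w[:,0]>=x)&(w[:,0]<x+5),2])),1)) for x in b if ((w[:,0]>=x)&(w[:,0]<x+5)).sum()>3])
E
python3 -c "
from h import *
rep();tray()"
```

```text
tcp stand mm [49.5  0.  15.3] F stand [-2.6 -0.7  0.3] t 7.0833 w 32.5
[-0.08  0.05  0.01]
x:z [(130, 13.5), (135, 12.8), (140, 14.0), (145, 14.6), (150, 15.1), (155, 15.8), (160, 16.6), (165, 16.4), (170, 18.3), (175, 17.8), (180, 17.4), (185, 19.0), (190, 19.6), (195, 19.1), (200, 20.9), (205, 20.2), (210, 35.9), (215, 5.1), (220, 0.8), (225, 1.7), (230, 1.0), (235, 1.4), (240, 0.7), (245, 0.6), (250, 0.5), (255, 0.1)]
```

Call:
{"name": "move_arm", "arguments": {
  "increments": ".93 .19 .31 0 0 0 160; .93 .19 .31 0 0 0 160; .93 .19 .31 0 0 0 160; .93 .19 .31 0 0 0 160; .93 .19 .31 0 0 0 160; .93 .19 .31 0 0 0 160; 0 0 0 0 0 0 160; 0 0 0 0 0 0 160"
}}

```text
time: 7.8
position: [0.5655, 0.2058, 0.0561]
tool_rot: [1.848, 2.261, 0.362]
ft_force: [-1.4, -0.3, 0.1]
grip_width: 0.374
grip_force: 0.3
```

```bash
python3 -c "
from h import *
rep();tray()"
```

```text
tcp stand mm [56.1  0.1 15.6] F stand [-1.3 -0.   0.5] t 7.8 w 32.5
[-0.11  0.13  0.01]
x:z [(130, 1.9), (135, 11.7), (140, 13.0), (145, 13.1), (150, 13.1), (155, 13.8), (160, 14.3), (165, 16.5), (170, 15.7), (175, 15.7), (180, 17.2), (185, 17.3), (190, 16.8), (195, 19.1), (200, 18.6), (205, 19.1), (210, 19.1), (215, 36.0), (220, 24.7), (225, 0.7), (230, 0.6), (235, 0.6), (240, 1.8), (245, 1.7), (250, 1.7), (255, 0.6)]
```

Still tilted. I continue.

Call:
{"name": "move_arm", "arguments": {
  "increments": ".93 .19 .31 0 0 0 160; .93 .19 .31 0 0 0 160; .93 .19 .31 0 0 0 160; .93 .19 .31 0 0 0 160; .93 .19 .31 0 0 0 160; .93 .19 .31 0 0 0 160; 0 0 0 0 0 0 160; 0 0 0 0 0 0 160"
}}

```text
time: 8.52
position: [0.5697, 0.2065, 0.057]
tool_rot: [1.849, 2.263, 0.359]
ft_force: [-4.5, -0.8, 0.6]
grip_width: 0.371
grip_force: 2.0
```

```bash
python3 -c "
from h import *
rep();tray()"
```

```text
tcp stand mm [60.4 -0.  15.1] F stand [-4.2  0.1  2. ] t 8.5167 w 32.3
[-0.05 -0.03  0.01]
x:z [(130, 4.8), (135, 3.6), (140, 4.6), (145, 5.1), (150, 4.8), (155, 5.1), (160, 3.6), (165, 4.6), (170, 4.5), (175, 4.6), (180, 4.0), (185, 3.7), (190, 4.9), (195, 4.7), (200, 5.0), (205, 4.1), (210, 4.4), (215, 5.0), (220, 20.1), (225, 5.5), (230, -0.1), (235, -0.2), (240, 0.5), (245, 1.7), (250, 1.2), (255, 0.7)]
```

The tray has dropped flat: its floor is about 4.6 mm and its rim 20 mm above the deck, with the lower edge at x ≈ 44 mm. Next I draw it down with the inner finger.

Call:
{"name": "move_arm", "arguments": {
  "increments": "-2.68 -.55 -1.31 0 0 0 160; -2.68 -.55 -1.31 0 0 0 160; -2.68 -.55 -1.31 0 0 0 160; -2.68 -.55 -1.31 0 0 0 160; -2.68 -.55 -1.31 0 0 0 160; -2.68 -.55 -1.31 0 0 0 160; -2.68 -.55 -1.31 0 0 0 160; -1 -.2 -.4 0 0 0 160"
}}

```text
time: 9.23
position: [0.5498, 0.2024, 0.0474]
tool_rot: [1.849, 2.262, 0.359]
ft_force: [0.6, -0.2, -0.2]
grip_width: 0.372
grip_force: 0.0
```

Call:
{"name": "move_arm", "arguments": {
  "increments": "-1.4 -.28 -.46 0 0 0 160; -1.4 -.28 -.46 0 0 0 160; -1.4 -.28 -.46 0 0 0 160; -1.4 -.28 -.46 0 0 0 160; -1.4 -.28 -.46 0 0 0 160; -1.4 -.28 -.46 0 0 0 160; -1.4 -.28 -.46 0 0 0 160; -1.4 -.28 -.46 0 0 0 160"
}}

```text
time: 9.9
position: [0.5393, 0.2003, 0.0442]
tool_rot: [1.849, 2.262, 0.36]
ft_force: [1.8, 0.6, 0.1]
grip_width: 0.377
grip_force: 0.5
```

```bash
python3 -c "
from h import *
rep();tray()"
```

```text
tcp stand mm [26.9  0.  12.5] F stand [ 1.8  0.2 -0.5] t 9.9 w 32.8
[-0.07  0.04  0.01]
x:z [(130, 3.5), (135, 4.3), (140, 5.1), (145, 6.3), (150, 5.6), (155, 4.6), (160, 3.8), (165, 4.6), (170, 4.1), (175, 3.8), (180, 4.8), (185, 4.7), (190, 4.7), (195, 5.0), (200, 4.5), (205, 5.1), (210, 5.8), (215, 19.9), (220, 1.0), (225, 0.2), (230, 1.0), (235, -0.4), (240, -0.6), (245, 0.2), (250, 1.4), (255, 0.3)]
```

Call:
{"name": "move_arm", "arguments": {
  "increments": "-1.86 -.38 -.62 0 0 0 160; -1.86 -.38 -.62 0 0 0 160; -1.86 -.38 -.62 0 0 0 160; -1.86 -.38 -.62 0 0 0 160; -1.86 -.38 -.62 0 0 0 160; -1.86 -.38 -.62 0 0 0 160; -1.86 -.38 -.62 0 0 0 160; -1.86 -.38 -.62 0 0 0 160"
}}

```text
time: 10.62
position: [0.5256, 0.1977, 0.0399]
tool_rot: [1.847, 2.261, 0.364]
ft_force: [8.2, 1.2, -1.3]
grip_width: 0.375
grip_force: 3.5
```

```bash
python3 -c "
from h import *
rep();tray()"
```

```text
tcp stand mm [12.4  0.2 12.7] F stand [ 7.5 -0.5 -3.8] t 10.6167 w 32.6
[-0.14  0.2  -0.01]
x:z [(130, 4.9), (135, 4.2), (140, 5.7), (145, 6.0), (150, 3.4), (155, 4.5), (160, 4.0), (165, 4.9), (170, 3.5), (175, 5.1), (180, 4.9), (185, 4.1), (190, 3.7), (195, 4.1), (200, 20.4), (205, 2.3), (210, 1.2), (215, 1.2), (220, 1.1), (225, 0.2), (230, 0.0), (235, 0.3), (240, 0.9), (245, 1.2), (250, 0.7), (255, 0.1)]
```

Call:
{"name": "move_arm", "arguments": {
  "increments": "-1.86 -.38 -.62 0 0 0 160; -1.86 -.38 -.62 0 0 0 160; -1.86 -.38 -.62 0 0 0 160; -1.86 -.38 -.62 0 0 0 160; -1.86 -.38 -.62 0 0 0 160; -1.86 -.38 -.62 0 0 0 160; -1.86 -.38 -.62 0 0 0 160; -1.86 -.38 -.62 0 0 0 160"
}}

```text
time: 11.33
position: [0.5124, 0.1951, 0.036]
tool_rot: [1.846, 2.259, 0.368]
ft_force: [9.4, 1.8, -1.7]
grip_width: 0.373
grip_force: 3.8
```

Call:
{"name": "move_arm", "arguments": {
  "increments": "-.93 -.19 -.31 0 0 0 160; -.93 -.19 -.31 0 0 0 160; -.93 -.19 -.31 0 0 0 160; -.93 -.19 -.31 0 0 0 160; 0 0 0 0 0 0 160; 0 0 0 0 0 0 160; 0 0 0 0 0 0 160; 0 0 0 0 0 0 160"
}}

```text
time: 12.0
position: [0.5084, 0.1943, 0.0345]
tool_rot: [1.847, 2.259, 0.367]
ft_force: [7.9, 1.0, -1.1]
grip_width: 0.373
grip_force: 3.5
```

```bash
python3 -c "
from h import *
rep();tray()"
```

```text
tcp stand mm [-6.   0.3 13. ] F stand [ 7.2 -0.6 -3.5] t 12.0 w 32.4
[-0.21  0.33  0.  ]
x:z [(130, 6.1), (135, 5.6), (140, 4.0), (145, 4.5), (150, 4.0), (155, 4.3), (160, 3.8), (165, 4.1), (170, 5.0), (175, 6.1), (180, 19.1), (185, 8.0), (190, 1.2), (195, -0.0), (200, 0.8), (205, 1.2), (210, 0.5), (215, 1.4), (220, 1.7), (225, 0.7), (230, 1.8), (235, 1.0), (240, 1.7), (245, 0.4), (250, 0.4), (255, 0.1)]
```

Call:
{"name": "move_arm", "arguments": {
  "increments": "-.93 -.19 -.31 0 0 0 160; -.93 -.19 -.31 0 0 0 160; -.93 -.19 -.31 0 0 0 160; -.93 -.19 -.31 0 0 0 160; 0 0 0 0 0 0 160; 0 0 0 0 0 0 160; 0 0 0 0 0 0 160; 0 0 0 0 0 0 160"
}}

```text
time: 12.72
position: [0.5046, 0.1936, 0.0333]
tool_rot: [1.847, 2.259, 0.367]
ft_force: [7.4, 0.6, -1.2]
grip_width: 0.371
grip_force: 3.5
```

```bash
python3 -c "
from h import *
rep();tray()"
```

```text
tcp stand mm [-10.1   0.3  13. ] F stand [ 6.6 -0.9 -3.5] t 12.7167 w 32.3
[-0.21  0.32  0.  ]
x:z [(130, 4.3), (135, 4.1), (140, 5.7), (145, 4.8), (150, 5.0), (155, 4.8), (160, 6.2), (165, 4.0), (170, 4.7), (175, 20.2), (180, 15.8), (185, 0.3), (190, 0.3), (195, 1.3), (200, 1.6), (205, 1.1), (210, -0.3), (215, 0.9), (220, 1.1), (225, 1.0), (230, 1.0), (235, 2.1), (240, 0.5), (245, 1.3), (250, 1.1), (255, -0.2)]
```

No lip contact yet, so I keep going in small steps.

Call:
{"name": "move_arm", "arguments": {
  "increments": "-.7 -.14 -.23 0 0 0 160; -.7 -.14 -.23 0 0 0 160; -.7 -.14 -.23 0 0 0 160; -.7 -.14 -.23 0 0 0 160; 0 0 0 0 0 0 160; 0 0 0 0 0 0 160; 0 0 0 0 0 0 160; 0 0 0 0 0 0 160"
}}

```text
time: 13.43
position: [0.5033, 0.1935, 0.0332]
tool_rot: [1.846, 2.258, 0.371]
ft_force: [11.0, 1.7, -2.3]
grip_width: 0.372
grip_force: 4.9
```

```bash
python3 -c "
from h import *
rep();tray()"
```

```text
tcp stand mm [-11.3   0.5  13.4] F stand [ 9.8 -0.6 -5.6] t 13.4333 w 32.4
[-0.28  0.48 -0.01]
x:z [(130, 5.1), (135, 4.6), (140, 3.8), (145, 4.5), (150, 4.7), (155, 5.1), (160, 5.0), (165, 4.4), (170, 4.7), (175, 20.1), (180, 6.6), (185, -0.4), (190, 0.4), (195, 1.0), (200, -0.9), (205, 0.3), (210, -0.2), (215, 0.6), (220, 0.1), (225, 0.2), (230, 0.9), (235, 0.9), (240, 1.0), (245, -0.1), (250, 0.7), (255, 0.2)]
```

Call:
{"name": "move_arm", "arguments": {
  "increments": "-.93 -.19 -.31 0 0 0 160; -.93 -.19 -.31 0 0 0 160; 0 0 0 0 0 0 160; 0 0 0 0 0 0 160; 0 0 0 0 0 0 160; 0 0 0 0 0 0 160; 0 0 0 0 0 0 160; 0 0 0 0 0 0 160"
}}

```text
time: 14.15
position: [0.5029, 0.1937, 0.0336]
tool_rot: [1.845, 2.257, 0.376]
ft_force: [13.7, 2.9, -2.9]
grip_width: 0.374
grip_force: 6.4
```

```bash
python3 -c "
from h import *
rep()"
```

```text
tcp stand mm [-11.5   0.8  13.8] F stand [12.4  0.1 -7.1] t 14.15 w 32.5
[-0.37  0.65 -0.01]
```

Call:
{"name": "move_arm", "arguments": {
  "increments": "2.8 .57 .93 0 0 0 160; 2.8 .57 .93 0 0 0 160; 2.8 .57 .93 0 0 0 160; 2.8 .57 .93 0 0 0 160; 1.86 .38 .62 0 0 0 160; 0 0 0 0 0 0 160; 0 0 0 0 0 0 160; 0 0 0 0 0 0 160"
}}

```text
time: 14.82
position: [0.5099, 0.1943, 0.0341]
tool_rot: [1.849, 2.263, 0.359]
ft_force: [-0.5, -0.5, -0.1]
grip_width: 0.373
grip_force: 0.0
```

```bash
python3 -c "
from h import *
rep()"
```

```text
tcp stand mm [-4.7 -0.  12.2] F stand [-0.5 -0.4  0.1] t 14.8167 w 32.5
[-0.05 -0.02  0.  ]
```

Call:
{"name": "move_arm", "arguments": {
  "increments": "1.2 .4 8 0 0 0 160; -3 -.6 9.5 0 0 0 160; -4.5 -.9 14 0 0 0 160; -4.5 -.9 14 0 0 0 160; -4.5 -.9 14 0 0 0 160; -4.5 -.9 14 0 0 0 160; -3 -.6 9 0 0 0 160; 0 0 0 0 0 0 160"
}}

```text
time: 15.48
position: [0.4887, 0.1905, 0.1197]
tool_rot: [1.846, 2.259, 0.363]
ft_force: [0.4, 0.4, 0.5]
grip_width: 0.371
grip_force: 0.0
```

Run:
```python
from h import *
rep();tray()
p=ctrl.get_image("wrist"); cv2.imwrite("pics/w5.png",cv2.resize(p["frame"][80:290,190:512,::-1],None,fx=2,fy=2))
```

```text
tcp stand mm [  1.3   0.5 100.2] F stand [0.6 0.3 0.3] t 15.4833 w 32.3
[-0.04  0.29 -0.01]
x:z [(130, 4.9), (135, 5.2), (140, 4.9), (145, 5.6), (150, 4.1), (155, 5.2), (160, 4.3), (165, 3.8), (170, 6.3), (175, 20.4), (180, 6.7), (185, 0.9), (190, 1.1), (195, 1.2), (200, 1.2), (205, 0.5), (210, 0.6), (215, 1.4), (220, 0.8), (225, 0.7), (230, 1.8), (235, 0.7), (240, 1.2), (245, 0.8), (250, 0.0), (255, 0.8)]
```

View pics/w5.png

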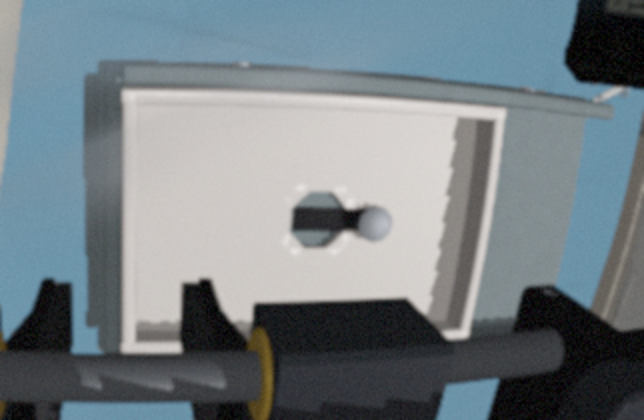

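The stud's head sits over the slot's end at (375,222). The tray is flat, its lower edge at the lip (column 122), and the robot is clear of it.

```bash
python3 -c "
from bench import ctrl
print(ctrl.close_job())"
```

```text
the job is handed in; nothing more can be done
None
```

The tray dropped over the stud, was drawn down until it stopped against the lip, and lies flat with the stud's head at the slot's end; the job is handed in, with pushing forces up to about 14 N and 15.5 s on the clock at the last reading.

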